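# Pass a board carrier under the scan arch and tally it

## Task

Lay the board carrier in the open (flared) end of the scan lane, slide it along between the rails and under the arch, then take hold of it on the other side and draw it on until it rests fully home against the red end stop. Only then swing the tally counter's red-knobbed lever all the way to its stop and let it spring back. Keep the board level and leave the tin, the screwdriver and the yellow housing where they are.

Things in the scene. Friction and masses are not known exactly. Their poses are not given: they have to be found in the camera images.
- carrier: loose black plate 80 (x) x 170 (y) x 8 mm with a green circuit board, 0.28 kg, both ends alike, starts on the bench. Origin: centre of underside. Three upright grips on its centre line, 24 mm wide in x, from 8 to 38 mm above the underside: orange block at y=0 (30 mm long), yellow lugs at y=+-65 (16 mm long). Low components (to 24 mm) only between them, at |y| 27 to 46 mm.
- lane: fixed scan lane; origin on the bench under the arch's middle; +y is the way of travel, from open flared end to end stop. Aluminium deck 120 mm wide, top 6 mm above bench, y -235 to +227 mm. Two dark rails 88 mm apart inside, 10 mm thick, tops 14 mm above bench, y -160 to +223 mm, flaring to about 101 mm apart at y -207 mm.
- arch (a point): centre of the top of the grey arch, 74 mm above bench; axes as the lane's. Arch spans y -30 to +30 mm of the lane; beam 54 to 74 mm above bench, 154 mm wide in x; legs outside the rails, inner faces at x=+-59 mm. A carrier flat on the deck passes under (its grips reach 44 mm above bench); fingers do not.
- stop (a point): middle of the face of the red end stop, at lane y=+215 mm, on the deck's top (6 mm above bench); the stop is a bar across the deck, 8 mm thick, top 20 mm above bench. With the carrier home its leading edge touches it and its middle is at lane y=+130 mm.
- counter: fixed tally counter, blue box 84 (x) x 64 (y) x 40 mm high on a 100 x 80 mm foot plate. Origin: centre of its underside, z up. The lever is on its top; the white windows are at its -x side.
- tally_lever (a joint): angle of the counter's sprung advance lever about its vertical pivot: 0 at rest, grows as it is swung anticlockwise seen from above, stop at 1.0 rad; a spring returns it to 0. At rest the lever points 0.5 rad clockwise of the counter's own +x, at the stop 0.5 rad anticlockwise of it. About 2 to 3 N at the knob.
- lever_knob (a point): centre of the top of the upright red knob at the lever's end: a round post 12 mm in diameter, from 43 to 77 mm above the bench (this point is at 77 mm), 50 mm from the pivot; the lever arm (8 mm bar) is at 43 to 51 mm.
- lever_pivot (a point): the lever's pivot on top of the counter, 43 mm above the bench, at x = +10 mm of the counter.
- tin: bystander: open metal cup, 72 mm across, 75 mm high, origin at the centre of its underside. Leave it.
- driver: bystander: screwdriver with a red handle lying beyond the lane, 170 mm long. Leave it.
- housing: bystander: yellow plastic round housing, 84 mm across, 70 mm high, standing beyond the lane. Leave it.

How it is judged:
By the outcome, as a careful person would: the job done as asked, in the order asked, and still so for the second after the job is handed in, with the robot touching nothing.
It also fails if it takes over 72 s, if anything falls off the work surface, if the arm or the gripper's body presses on something with over 40 N, if the wrist force passes 120 N, or if a joint passes its speed limit or range.

## Robot

A 6-joint arm with a two-finger parallel gripper is mounted at the origin on the work surface. World frame = base frame: x ahead of the robot, y to its left, z up, the work surface at z = 0. Lengths are in mm, angles in rad, forces in N, time in s.
With the tool pointing down it reaches from about 350 to 950 mm from the base axis. Payload 17.4 kg.
Tool frame: the origin (TCP) lies at the very end of the fingers, on their centre line; the grasp point (between the pads) lies 19 mm behind it; z points along the fingers, y is the line along which they close (so a half turn about z gives the same grasp; the last joint's range is limited). The gripper opens to 93 mm and grips with 3 to 60 N. Pads are 15 mm wide; open, the fingers measure 128 mm over their backs; the gripper's body (75 mm by 188 mm) begins 65 mm behind the grasp point.
Start: joints at [1.101, 0.116, 1.442, -0, 1.584, -0.038], TCP at [282.5, 613.047, 218.646] pointing down, gripper open.
Joint ranges: [-2.83, 2.83], [-0.83, 2.19], [0.07, 2.5], [-1.14, 4.28], [0.01, 3], [-2.97, 2.97]. Speed limits (rad/s): [1.89, 1.89, 2.22, 3.14, 3.14, 3.14].

## Interface

Orientations are given as a rotation vector (axis times angle).
In Python, from bench import * gives the robot as it stands.
- The arm moves only by the tool servo_tool, never from a script. Its argument "series" is a list of rows, each a list of 3 entries, a list of its own where there are three numbers: the turn, a rotation vector about the world's x, y, z as a fraction of full scale, then the shift along the world's x, y, z as a fraction of full scale, then the closure, from 0 (fully open) to 1 (shut). A call has 1 to 10 rows; each row is the pose to reach, as a shift and turn from the pose commanded when the call began; what a row does not reach only later rows make up. Full scale, the value 1, is 120 mm for a shift and pi/4 rad for a turn. A row lasts 1/10 s, in which the tool goes at most 50 mm and 8.59 degrees, less where a joint would pass 70% of its speed; a pose out of reach is approached as far as the arm can. A call with a number of a shift or a turn outside -1 to 1 is refused whole. A call with a gripper value outside its range is refused whole. The fingers move at their own pace and stop on an object; the grip force is fixed at half the most. Time passes only in rows, so rows that repeat a pose let the fingers close. It gives the time, the measured TCP pose, the force, the opening and the grip force at its end, in the units of the state.
- state(): the state, without advancing time (a new reading comes with each control period).
- grab_frame(name): name is "side" or "top" or "wrist"; returns the picture (480x640x3 uint8, red, green, blue); there is no depth.
- camera_params(name): a dict with "camera_matrix" (3x3 intrinsics, pixels), "R" (3x3) and "t" (3): a world point X has camera coordinates R X + t; the wrist camera has in their place "mount" (4x4, takes a point from camera to tool coordinates, whose origin is the TCP and whose axes are the flange's). Camera axes: x right, y down, z forward; pixel columns grow to the right and rows downward; lengths in mm; the calibration is good to about 2 mm. A picture is of the moment at which its call begins: read the wrist's pose just before it. camera_params takes no time and is no camera call.
- job_done(): hands the job in; it is judged then, once.
The state is a dict: "t": time; "qpos": joint angles; "joint_vel": joint speeds; "tau": joint torques, N m; "position": TCP position; "eef_rot": TCP orientation; "wrist_force": force on the tool from outside, world axes, zero at the start; "ft_torque": the same for the moment, N m; "opening": opening from 0.0 (shut) to 1.0 (fully open); "grip_force": force on a finger pad.
Only numpy, scipy, OpenCV 4.12 (cv2) and the standard library are available. Lean on these libraries where they do the work, as an engineer would, in place of code of your own. Each camera call takes 0.05 s, during which the arm holds its last target. There are 200 camera calls.

## Working session

There is one attempt and no reset: what is moved stays moved. The work goes in short steps, Python scripts to look and compute and a tool call to move; the robot and the scene stay as the last step left them, time stands still between calls to the robot, and variables do not carry over. Pictures are saved under pics/ and viewed, at most 11 in all, crops included, and the job is handed in when it is done.

Besides the shell and the picture viewer there is one more tool, called after "Request:" by a JSON object that holds its "method" and its "body", one argument or row to a line. servo_tool: Moves the arm, as the interface text tells. Its arguments: {"type":"object","properties":{"series":{"type":"array"}},"required":["series"]}

```bash
mkdir -p pics
python3 - <<'E'
from bench import *
import cv2
s=state();print(s)
for n in("top","side"):
    cv2.imwrite(f"pics/{n}0.png",grab_frame(n)[:,:,::-1]);p=camera_params(n);print(n,p)
E
```

```text
{'t': 0.0, 'qpos': array([ 1.10118881e+00,  1.16490003e-01,  1.44224376e+00, -1.09319032e-05,
        1.58400604e+00, -3.78233061e-02]), 'joint_vel': array([ 0.00056915, -0.00103698, -0.00058461, -0.00051877, -0.00032163,
        0.00089398]), 'tau': array([ 1.45326605e-03, -7.21230125e+01, -6.22628260e+01,  7.81328115e-02,
        2.33015564e-02, -4.80692154e-05]), 'position': array([282.41740819, 612.85971396, 217.91582574]), 'eef_rot': array([-6.72929239e-01, -3.06839127e+00,  1.74840716e-03]), 'wrist_force': array([-0.40068811, -0.15794292, -0.32544579]), 'ft_torque': array([-0.04040855,  0.00530709, -0.02856467]), 'grip_force': 0.0, 'opening': 0.9989063285224022}
top {'camera_matrix': array([[438.79912279,   0.        , 315.46782968],
       [  0.        , 438.79912279, 241.4994741 ],
       [  0.        ,   0.        ,   1.        ]]), 'R': array([[-0.01872528, -0.99954443, -0.02367069],
       [-0.98544837,  0.0224512 , -0.16848577],
       [ 0.16894045,  0.0201713 , -0.98541983]]), 't': array([ 22.42283271, 612.59551242, 830.1085843 ])}
side {'camera_matrix': array([[566.77973703,   0.        , 316.21533716],
       [  0.        , 566.77973703, 231.5536559 ],
       [  0.        ,   0.        ,   1.        ]]), 'R': array([[ 0.96671231, -0.25584672, -0.00312576],
       [-0.153209  , -0.56902689, -0.80792042],
       [ 0.20492515,  0.7815055 , -0.58928332]]), 't': array([-585.61572543,  151.31539379, 1158.10064932])}
```

View pics/top0.png

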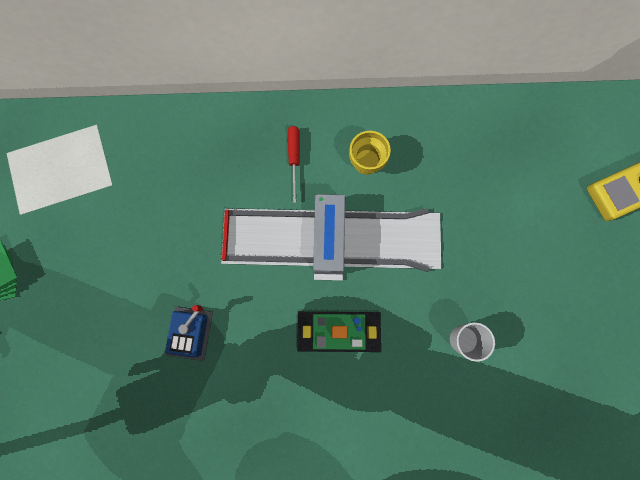

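View pics/side0.png

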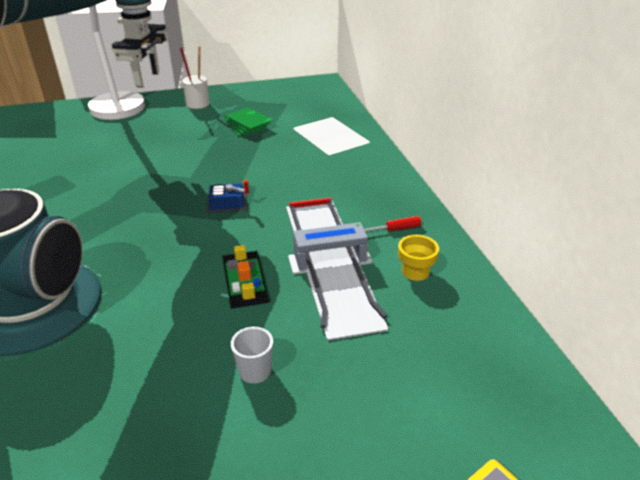

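The top view shows the lane with its stop at left (225,236), arch at (329,235) and flared end at right (440,240). The carrier is at (339,332), the counter at (187,332) with its knob at (197,309), and the tin at (472,342). Next I'll measure these.

```bash
cat > h.py <<'E'
from bench import *
import cv2, numpy as np
def ray(cam,uv,z):
    p=camera_params(cam);R,t=p["R"],p["t"]
    d=R.T@np.linalg.solve(p["camera_matrix"],[uv[0],uv[1],1.]);c=-R.T@t
    return c+d*(z-c[2])/d[2]
def mask(im,lo,hi,box):
    h=cv2.cvtColor(im,cv2.COLOR_RGB2HSV);m=cv2.inRange(h,lo,hi)
    o=np.zeros_like(m);x0,y0,x1,y1=box;o[y0:y1,x0:x1]=m[y0:y1,x0:x1];return o
def blob(m):
    c=max(cv2.findContours(m,0,2)[0],key=cv2.contourArea)
    return c,cv2.minAreaRect(c)
E
python3 - <<'E'
from h import *
np.set_printoptions(precision=1,suppress=True)
im=cv2.imread("pics/top0.png")[:,:,::-1].copy()
def show(n,m,z):
    c,r=blob(m);print(n,cv2.contourArea(c),"px",np.array(r[0]),"ctr",ray("top",r[0],z),"corners",*[ray("top",q,z)[:2] for q in cv2.boxPoints(r)])
show("lugL",mask(im,(15,120,90),(35,255,255),(298,315,315,350)),38)
show("lugR",mask(im,(15,120,90),(35,255,255),(365,315,383,350)),38)
show("orange",mask(im,(3,150,90),(15,255,255),(325,320,352,345)),38)
show("green",mask(im,(50,120,60),(75,255,255),(308,312,372,352)),8)
show("black",mask(im,(0,0,0),(180,255,38),(290,305,390,358)),8)
show("stop",mask(im,(0,150,80),(8,255,255),(215,200,235,275)),20)
show("deckR",mask(im,(0,0,140),(180,40,255),(346,200,450,280)),6)
show("deckL",mask(im,(0,0,140),(180,40,255),(215,200,313,280)),6)
show("archblue",mask(im,(100,120,80),(120,255,255),(315,195,345,275)),74)
show("knob",mask(im,(0,150,80),(8,255,255),(185,300,207,320)),70)
show("counter",mask(im,(105,100,30),(125,255,255),(155,295,220,370)),40)
v=cv2.vconcat([cv2.resize(im[195:280,215:450],None,fx=3.3,fy=3.3,interpolation=2),cv2.resize(im[290:365,150:385],None,fx=3.3,fy=3.3,interpolation=2)])
cv2.imwrite("pics/crop0.png",v[:,:,::-1])
E
```

```text
lugL 76.5 px [306.5 331.5] ctr [435.4  31.1  38. ] corners [446.2  37.9] [446.  24.] [424.7  24.4] [424.9  38.2]
lugR 81.0 px [372.5 332. ] ctr [432.1 -98.9  38. ] corners [443.9 -92.5] [ 443.6 -106.2] [ 420.5 -105.3] [420.7 -91.5]
orange 153.5 px [339.  331.5] ctr [434.3 -33.   38. ] corners [445.2 -19.5] [444.7 -47.1] [423.4 -46.5] [423.9 -19. ]
green 1764.5 px [339.  331.5] ctr [433.3 -33.9   8. ] corners [469.5  18.5] [467.5 -88.1] [397.6 -85.5] [399.4  19.8]
black 3159.0 px [338.5 331.5] ctr [433.3 -32.9   8. ] corners [474.2  51.4] [ 470.9 -118.9] [ 393.2 -115.5] [396.   52.3]
stop 152.5 px [225.2 234.9] ctr [636.8 199.8  20. ] corners [584.3 206.9] [691.1 202.1] [690.3 192.6] [583.5 197.5]
deckR 3904.0 px [393.  240.5] ctr [ 619.3 -153.     6. ] corners [681.2 -55.8] [ 676.3 -255.4] [ 559.  -247.6] [563.1 -52.2]
deckL 3195.0 px [270. 236.] ctr [634.9 107.2   6. ] corners [680.7 197.6] [676.4  17. ] [590.   18.5] [594.  196.3]
archblue 480.5 px [328.9 231.9] ctr [627.6 -17.6  74. ] corners [574.6  -5. ] [683.  -10.8] [681.8 -30.4] [573.5 -24.2]
knob 29.5 px [196.5 307.5] ctr [485.7 241.7  70. ] corners [490.7 250.6] [490.4 233.1] [480.8 232.8] [481.1 250.3]
counter 880.0 px [186.  333.8] ctr [435.4 270.   40. ] corners [399.7 311.1] [484.5 299.8] [471.5 228.3] [387.3 240.7]
```

View pics/crop0.png

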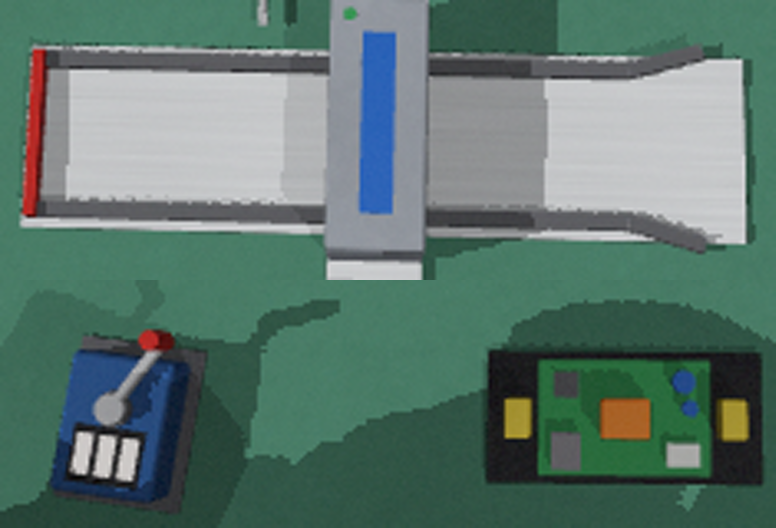

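Run:
```python
from h import *
np.set_printoptions(precision=2,suppress=True)
g=cv2.imread("pics/top0.png",0).astype(float)
d=np.diff(cv2.GaussianBlur(g,(1,3),0),axis=0)
def sub(col,a,b,sg):
    s=sg*d[a:b,col];i=int(np.argmax(s));w=s[max(i-1,0):i+2].clip(0);return a+(w*np.arange(max(i-1,0),max(i-1,0)+len(w))).sum()/w.sum()+.5
for cols in(range(238,310,3),range(350,403,3)):
  pass
cols=[*range(238,310,3),*range(350,403,3)]
A=np.array([ray("top",(c,sub(c,210,228,1)),6)[:2] for c in cols])
B=np.array([ray("top",(c,sub(c,250,270,-1)),14)[:2] for c in cols])
for P in(A,B):
    k=np.polyfit(P[:,1],P[:,0],1);r=P[:,0]-np.polyval(k,P[:,1]);ok=abs(r)<2;k=np.polyfit(P[ok,1],P[ok,0],1);print(k,ok.mean(),r[ok].std())
# wrist cam
print(camera_params("wrist"))
```

```text
[  0.05 673.16] 1.0 0.30114546167309936Traceback (most recent call last):
  File "<stdin>", line 13, in <module>
    raise TypeError("expected non-empty vector for x")
TypeError: expected non-empty vector for x
```

Run:
```python
from h import *
np.set_printoptions(precision=4,suppress=True)
g=cv2.imread("pics/top0.png",0).astype(float)
d=np.diff(cv2.GaussianBlur(g,(1,3),0),axis=0)
def sub(col,a,b,sg):
    s=sg*d[a:b,col];i=int(np.argmax(s));lo=max(i-1,0);w=s[lo:i+2].clip(0);return a+lo+(w*np.arange(len(w))).sum()/w.sum()+.5
cols=[*range(238,310,3),*range(350,403,3)]
for a,b,sg,z in((210,228,1,6),(252,261,-1,14)):
    P=np.array([ray("top",(c,sub(c,a,b,sg)),z)[:2] for c in cols])
    k=np.polyfit(P[:,1],P[:,0],1)
    for _ in range(3):
        r=P[:,0]-np.polyval(k,P[:,1]);ok=abs(r)<=2*np.median(abs(r))+.3;k=np.polyfit(P[ok,1],P[ok,0],1)
    print(k,ok.mean(),r[ok].std())
w=camera_params("wrist");print(w["camera_matrix"][0],w["mount"])
```

```text
[  0.0454 673.1619] 1.0 0.3011454616731017
[  0.0477 586.5172] 0.9523809523809523 0.6098323333902229
[391.4779   0.     321.412 ] [[   0.0004   -0.9542   -0.2993   83.096 ]
 [   1.        0.0004   -0.0002   -0.7084]
 [   0.0003   -0.2993    0.9542 -166.4082]
 [   0.        0.        0.        1.    ]]
```

Request:
{"method": "servo_tool", "body": {
  "series": [
    [[0,0,-0.246],[0.21,-0.9,0],0.4],
    [[0,0,-0.246],[0.21,-0.9,0],0.4],
    [[0,0,-0.246],[0.21,-0.9,0],0.4]
  ]
}}

```text
t: 0.4
position: [308.4, 501.9, 218.7]
eef_rot: [0.97, 2.987, -0.001]
wrist_force: [0.4, -0.1, -0.0]
opening: 0.791
grip_force: 0.0
```

Request:
{"method": "servo_tool", "body": {
  "series": [
    [[0,0,-0.246],[0.21,-0.9,0],0.4],
    [[0,0,-0.246],[0.21,-0.9,0],0.4],
    [[0,0,-0.246],[0.21,-0.9,0],0.4]
  ]
}}

```text
t: 0.7
position: [333.5, 394.2, 218.9]
eef_rot: [1.254, 2.88, 0.0]
wrist_force: [0.2, 0.2, -1.0]
opening: 0.606
grip_force: 0.0
```

Request:
{"method": "servo_tool", "body": {
  "series": [
    [[0,0,-0.246],[0.21,-0.9,0],0.4],
    [[0,0,-0.246],[0.21,-0.9,0],0.4],
    [[0,0,-0.246],[0.21,-0.9,0],0.4]
  ]
}}

```text
t: 1.0
position: [358.7, 286.5, 218.9]
eef_rot: [1.525, 2.746, 0.0]
wrist_force: [0.0, -0.4, -0.8]
opening: 0.601
grip_force: 0.0
```

Request:
{"method": "servo_tool", "body": {
  "series": [
    [[0,0,-0.246],[0.21,-0.9,0],0.4],
    [[0,0,-0.246],[0.21,-0.9,0],0.4],
    [[0,0,-0.246],[0.21,-0.9,0],0.4]
  ]
}}

```text
t: 1.3
position: [384.1, 178.6, 218.9]
eef_rot: [1.783, 2.586, 0.0]
wrist_force: [0.3, 0.6, 0.2]
opening: 0.595
grip_force: 0.0
```

Request:
{"method": "servo_tool", "body": {
  "series": [
    [[0,0,-0.246],[0.21,-0.9,0],0.4],
    [[0,0,-0.246],[0.21,-0.9,0],0.4],
    [[0,0,-0.246],[0.21,-0.9,0],0.4]
  ]
}}

```text
t: 1.6
position: [409.4, 70.5, 218.7]
eef_rot: [2.025, 2.402, -0.0]
wrist_force: [-0.7, 0.3, 0.2]
opening: 0.599
grip_force: 0.0
```

Request:
{"method": "servo_tool", "body": {
  "series": [
    [[0,0,-0.246],[0.21,-0.9,0],0.4],
    [[0,0,-0.246],[0.21,-0.9,0],0.4],
    [[0,0,-0.246],[0.21,-0.9,0],0.4],
    [[0,0,-0.246],[0.21,-0.9,0],0.4],
    [[0,0,-0.246],[0.21,-0.9,0],0.4]
  ]
}}

```text
t: 2.1
position: [433.9, -33.7, 218.5]
eef_rot: [-2.241, -2.2, -0.0]
wrist_force: [0.3, -0.2, 0.1]
opening: 0.599
grip_force: 0.0
```

```bash
cat >> h.py <<'E'
from scipy.spatial.transform import Rotation as Ro
def wray(s,uv,z):
    w=camera_params("wrist");T=np.eye(4);T[:3,:3]=Ro.from_rotvec(s["eef_rot"]).as_matrix();T[:3,3]=s["position"]
    M=T@w["mount"];d=M[:3,:3]@np.linalg.solve(w["camera_matrix"],[uv[0],uv[1],1.]);c=M[:3,3]
    return c+d*(z-c[2])/d[2]
def yaw(s): y=Ro.from_rotvec(s["eef_rot"]).as_matrix();return np.degrees(np.arctan2(y[1,1],y[0,1])),y[:,2]
E
python3 - <<'E'
from h import *
np.set_printoptions(precision=2,suppress=True)
s=state();im=grab_frame("wrist");cv2.imwrite("pics/w1.png",im[:,:,::-1]);print(s["t"],s["position"],yaw(s),s["opening"])
E
```

```text
2.1 [433.92 -33.67 218.49] (np.float64(-1.0562805848414814), array([-0.,  0., -1.])) 0.599195906516468
```

View pics/w1.png

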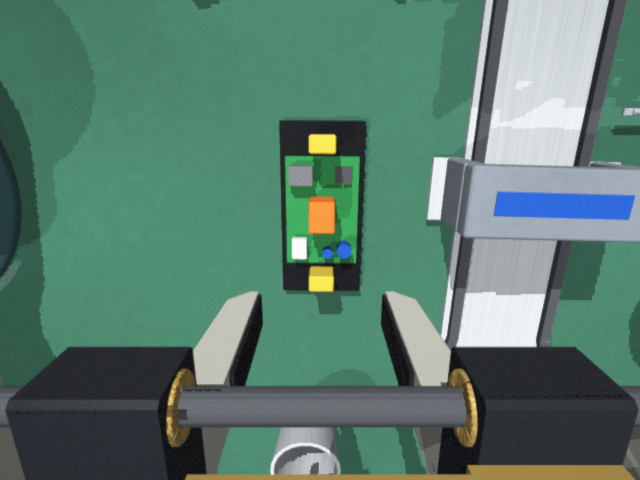

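The wrist view shows the carrier straight ahead: orange at (322,215), lugs at (322,144) and (321,279). I'll measure it from here.

Run:
```python
from h import *
np.set_printoptions(precision=2,suppress=True)
s=state();im=cv2.imread("pics/w1.png")[:,:,::-1].copy()
for n,lo,hi,b,z in(("front",(20,150,200),(35,255,255),(300,128,345,160),38),("rear",(20,150,200),(35,255,255),(300,262,345,296),38),("or",(5,180,200),(18,255,255),(300,190,345,240),38),("black",(0,0,0),(180,255,45),(270,110,375,293),8)):
    c,r=blob(mask(im,lo,hi,b));x,y,w,h=cv2.boundingRect(c);m=(x+w/2-.5,y+h/2-.5);print(n,(x,y,w,h),r[2],wray(s,m,z), wray(s,(x-.5,y-.5),z)[:2],wray(s,(x+w-.5,y+h-.5),z)[:2])
```

```text
front (309, 135, 27, 18) 90.0 [435.87  31.83  38.  ] [424.47  39.47] [447.42  24.08]
rear (309, 268, 24, 23) 90.0 [432.31 -93.56  38.  ] [421.17 -81.64] [ 443.66 -105.7 ]
or (309, 197, 26, 36) 90.0 [434.35 -30.57  38.  ] [423.02 -13.9 ] [446.02 -47.72]
black (280, 121, 86, 169) 90.0 [435.4  -27.98   8.  ] [397.25  51.47] [ 478.91 -118.56]
```

Request:
{"method": "servo_tool", "body": {
  "series": [
    [[0,0,-0.008],[0,0,-1],0.4],
    [[0,0,-0.008],[0,0,-1],0.4],
    [[0,0,-0.008],[0,0,-1],0.4]
  ]
}}

```text
t: 2.45
position: [432.0, -33.0, 94.4]
eef_rot: [-2.245, -2.193, 0.004]
wrist_force: [-0.5, -0.6, 0.6]
opening: 0.601
grip_force: 0.0
```

Request:
{"method": "servo_tool", "body": {
  "series": [
    [[0,0,0],[0,0,-0.35],0.4],
    [[0,0,0],[0,0,-0.6],0.4],
    [[0,0,0],[0,0,-0.7],0.4],
    [[0,0,0],[0,0,-0.7],0.4],
    [[0,0,0],[0,0,-0.7],1],
    [[0,0,0],[0,0,-0.7],1],
    [[0,0,0],[0,0,-0.7],1],
    [[0,0,0],[0,0,-0.7],1],
    [[0,0,0],[0,0,-0.7],1],
    [[0,0,0],[0,0,-0.7],1]
  ]
}}

```text
t: 3.45
position: [434.0, -35.0, 15.2]
eef_rot: [2.25, 2.191, 0.001]
wrist_force: [-1.1, 1.1, 7.2]
opening: 0.257
grip_force: 30.0
```

Request:
{"method": "servo_tool", "body": {
  "series": [
    [[0,0,0],[0,0,0.1],1],
    [[0,0,0],[0,0,0.3],1],
    [[0,0,0],[0,0,0.6],1],
    [[0,0,0],[0,0,0.85],1],
    [[0,0,0],[0,0,0.85],1],
    [[0,0,0],[0,0,0.85],1]
  ]
}}

```text
t: 4.05
position: [433.8, -35.0, 117.0]
eef_rot: [2.25, 2.191, 0.001]
wrist_force: [0.4, -0.2, -3.3]
opening: 0.255
grip_force: 30.0
```

Request:
{"method": "servo_tool", "body": {
  "series": [
    [[0,0,-0.025],[0.2,-0.18,0],1],
    [[0,0,-0.025],[0.4,-0.36,0],1],
    [[0,0,-0.025],[0.6,-0.54,0],1],
    [[0,0,-0.025],[0.8,-0.7,0],1],
    [[0,0,-0.025],[0.8,-0.7,0],1]
  ]
}}

```text
t: 4.55
position: [530.6, -120.6, 114.4]
eef_rot: [-2.272, -2.166, 0.003]
wrist_force: [-0.6, 0.3, -2.3]
opening: 0.255
grip_force: 30.0
```

Request:
{"method": "servo_tool", "body": {
  "series": [
    [[0,0,0],[0.2,-0.18,0],1],
    [[0,0,0],[0.4,-0.36,0],1],
    [[0,0,0],[0.6,-0.54,0],1],
    [[0,0,0],[0.75,-0.7,0],1],
    [[0,0,0],[0.75,-0.7,0],1],
    [[0,0,0],[0.75,-0.7,0],1],
    [[0,0,0],[0.75,-0.7,0],1]
  ]
}}

```text
t: 5.25
position: [618.9, -202.2, 115.9]
eef_rot: [-2.271, -2.169, 0.001]
wrist_force: [0.0, 0.8, -2.2]
opening: 0.254
grip_force: 30.0
```

Run:
```python
from h import *
np.set_printoptions(precision=2,suppress=True)
s=state();im=grab_frame("wrist");cv2.imwrite("pics/w2.png",im[:,:,::-1]);print(s["t"],s["position"],yaw(s),s["opening"],s["wrist_force"])
```

```text
5.25 [ 618.86 -202.15  115.93] (np.float64(-2.6277134963735973), array([-0.,  0., -1.])) 0.2538950116995729 [ 0.02  0.8  -2.22]
```

View pics/w2.png

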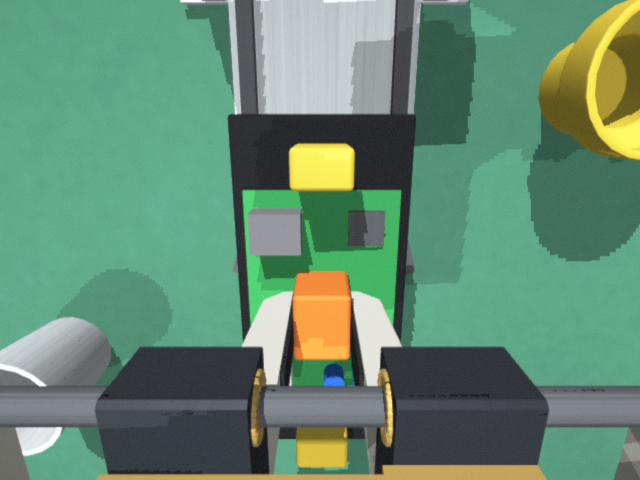

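The carrier hangs level over the flare, with its front edge at row 115 (columns 230–414) and the rails' inner faces at columns ~257 and 392. I'll measure the rails here and the carrier's offset from them.

Run:
```python
from h import *
np.set_printoptions(precision=2,suppress=True)
s=state();im=cv2.imread("pics/w2.png");g=im.mean(2)
R=[];L=[]
for r in range(20,106,5):
    d=np.diff(cv2.GaussianBlur(g[r:r+1],(3,1),0)[0])
    a=240+np.argmax(d[240:275])+.5;b=380+np.argmin(d[380:402])+.5
    L.append(wray(s,(a,r),6)[:2]);R.append(wray(s,(b,r),6)[:2])
for P in(L,R):
    P=np.array(P);k=np.polyfit(P[:,1],P[:,0],1)
    for _ in range(3):
        e=P[:,0]-np.polyval(k,P[:,1]);ok=abs(e)<=2*np.median(abs(e))+.2;k=np.polyfit(P[ok,1],P[ok,0],1)
    print(k,e[ok].std(),P[[0,-1]])
# carrier front edge & lug; underside z = tcp-14.5
zu=s["position"][2]-15
h=cv2.cvtColor(im,cv2.COLOR_BGR2HSV);m=cv2.inRange(h,(20,150,150),(35,255,255));m[:135]=0;m[195:]=0;m[:,:270]=0;m[:,370:]=0
x,y,w,hh=cv2.boundingRect(m);print("lug",(x,y,w,hh),wray(s,(x-.5,150),zu+38),wray(s,(x+w-.5,150),zu+38))
m=(g<45)&(np.arange(640)>215)&(np.arange(640)<430)
for r in(125,140):
    c=np.where(m[r])[0];print(r,c.min(),c.max(),wray(s,(c.min()-.5,r),zu+8),wray(s,(c.max()+.5,r),zu+8))
```

```text
[  0.04 585.79] 0.18291431988047419 [[ 583.21  -56.43]
 [ 580.99 -106.68]]
[  0.05 674.32] 0.17984624480828054 [[ 671.65  -60.44]
 [ 669.51 -110.7 ]]
lug (289, 144, 66, 47) [ 610.85 -128.49  139.28] [ 634.38 -129.56  139.28]
125 245 414 [ 590.41 -119.21  109.28] [ 662.36 -122.48  109.28]
140 245 413 [ 589.77 -125.33  109.28] [ 662.09 -128.62  109.28]
```

Request:
{"method": "servo_tool", "body": {
  "series": [
    [[0,0,0],[0.015,0,-0.3],1],
    [[0,0,0],[0.015,0,-0.55],1],
    [[0,0,0],[0.015,0,-0.68],1],
    [[0,0,0],[0.015,0,-0.74],1],
    [[0,0,0],[0.015,0,-0.76],1],
    [[0,0,0],[0.015,0,-0.77],1],
    [[0,0,0],[0.015,0,-0.77],1]
  ]
}}

```text
t: 6.0
position: [622.0, -203.1, 25.4]
eef_rot: [2.271, 2.169, 0.001]
wrist_force: [-0.1, -0.3, -2.5]
opening: 0.256
grip_force: 30.0
```

Request:
{"method": "servo_tool", "body": {
  "series": [
    [[0,0,0],[-0.005,0,-0.01],1],
    [[0,0,0],[-0.005,0,-0.02],1],
    [[0,0,0],[-0.005,0,-0.025],1],
    [[0,0,0],[-0.005,0,-0.025],1],
    [[0,0,0],[-0.005,0,-0.025],1]
  ]
}}

```text
t: 6.5
position: [620.9, -203.0, 21.3]
eef_rot: [2.272, 2.17, -0.0]
wrist_force: [0.4, -0.7, -2.0]
opening: 0.254
grip_force: 30.0
```

Run:
```python
from h import *
for i in range(3):
    s=state();print(s["t"],s["position"].round(1),s["wrist_force"].round(1),s["ft_torque"].round(2))
    im=grab_frame("side")
cv2.imwrite("pics/s3.png",cv2.resize(im[170:360,200:440],None,fx=3,fy=3,interpolation=cv2.INTER_CUBIC)[:,:,::-1])
```

```text
6.5 [ 620.9 -203.    21.3] [ 0.4 -0.7 -2. ] [-0.03  0.05  0.  ]
6.55 [ 620.9 -203.    21.3] [ 0.1  0.5 -1.4] [-0.04  0.09  0.05]
6.6 [ 620.9 -203.    21.3] [-0.3  0.8 -2.2] [-0.03  0.02 -0.02]
```

View pics/s3.png

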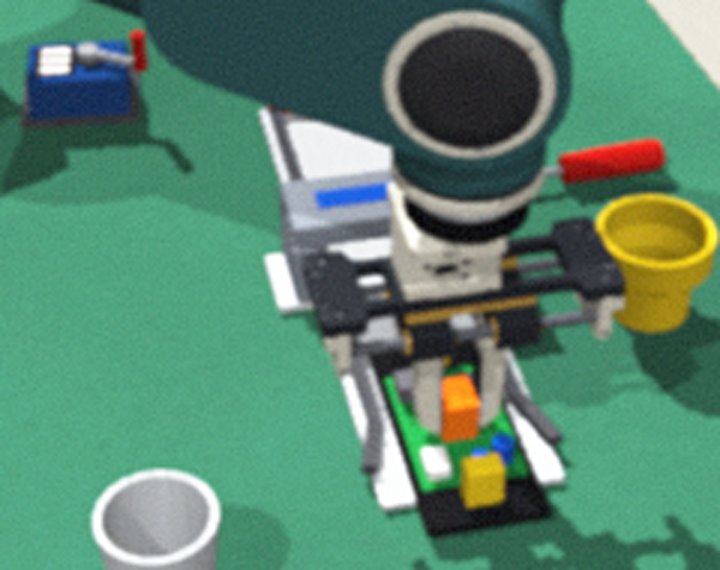

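The carrier is between the flares and still hanging just clear of the deck. I'll lower it until it touches.

Request:
{"method": "servo_tool", "body": {
  "series": [
    [[0,0,0],[0,0,-0.006],1],
    [[0,0,0],[0,0,-0.012],1],
    [[0,0,0],[0,0,-0.012],1],
    [[0,0,0],[0,0,-0.012],1]
  ]
}}

```text
t: 7.05
position: [621.0, -203.0, 21.2]
eef_rot: [2.272, 2.169, 0.0]
wrist_force: [-6.6, 2.8, 12.6]
opening: 0.257
grip_force: 30.0
```

Request:
{"method": "servo_tool", "body": {
  "series": [
    [[0,0,0],[0.004,0.1,0.009],1],
    [[0,0,0],[0.009,0.2,0.009],1],
    [[0,0,0],[0.014,0.3,0.009],1],
    [[0,0,0],[0.018,0.4,0.009],1],
    [[0,0,0],[0.018,0.4,0.009],1]
  ]
}}

```text
t: 7.55
position: [623.4, -153.0, 21.2]
eef_rot: [-2.27, -2.171, -0.001]
wrist_force: [0.2, 3.3, 5.5]
opening: 0.255
grip_force: 30.0
```

Request:
{"method": "servo_tool", "body": {
  "series": [
    [[0,0,0],[0.004,0.1,0.002],1],
    [[0,0,0],[0.009,0.2,0.002],1],
    [[0,0,0],[0.014,0.3,0.002],1],
    [[0,0,0],[0.018,0.4,0.002],1],
    [[0,0,0],[0.023,0.5,0.002],1],
    [[0,0,0],[0.027,0.6,0.002],1],
    [[0,0,0],[0.031,0.68,0.002],1],
    [[0,0,0],[0.031,0.68,0.002],1]
  ]
}}

```text
t: 8.35
position: [626.9, -71.3, 21.3]
eef_rot: [-2.271, -2.17, -0.001]
wrist_force: [-0.2, 3.2, 4.6]
opening: 0.259
grip_force: 30.0
```

Request:
{"method": "servo_tool", "body": {
  "series": [
    [[0,0,0],[0,0,0],0.6],
    [[0,0,0],[0,0,0],0.6],
    [[0,0,0],[0,0,0.15],0.6],
    [[0,0,0],[0,0,0.4],0.6],
    [[0,0,0],[-0.025,-0.54,0.4],0.6],
    [[0,0,0],[-0.025,-0.54,0.4],0.6],
    [[0,0,0],[-0.025,-0.54,0.4],0.6]
  ]
}}

```text
t: 9.05
position: [623.6, -140.0, 69.9]
eef_rot: [2.275, 2.166, 0.0]
wrist_force: [-0.0, -0.1, -0.1]
opening: 0.396
grip_force: 0.0
```

Run:
```python
from h import *
np.set_printoptions(precision=2,suppress=True)
s=state();im=grab_frame("wrist");cv2.imwrite("pics/w4.png",im[:,:,::-1]);print(s["t"],s["position"],yaw(s),s["opening"])
t=grab_frame("top");cv2.imwrite("pics/t4.png",t[:,:,::-1])
m=mask(im,(20,150,120),(35,255,255),(280,250,360,480));x,y,w,h=cv2.boundingRect(m);print("lug",x,y,w,h,wray(s,(x+w/2,y),44),wray(s,(x+w/2,y+h),44))
m=mask(im,(5,180,120),(18,255,255),(280,100,360,300));x,y,w,h=cv2.boundingRect(m);print("or",x,y,w,h,wray(s,(x+w/2,y),44),wray(s,(x+w/2,y+h),44))
```

```text
9.05 [ 623.6  -140.01   69.9 ] (np.float64(-2.7976073969743296), array([ 0., -0., -1.])) 0.3962869716549661
lug 299 250 46 39 [ 625.18 -120.43   44.  ] [ 624.13 -142.31   44.  ]
or 297 118 50 63 [628.3  -55.59  44.  ] [626.89 -84.91  44.  ]
```

View pics/w4.png

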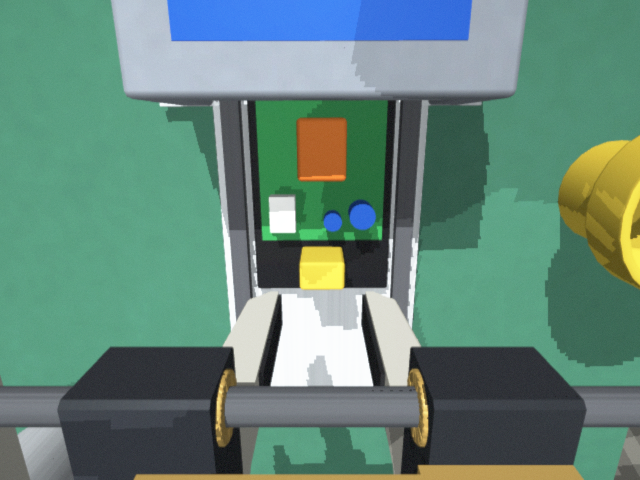

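The carrier sits straight between the rails with its front part under the arch and the rear lug at (322,268). Next I'll grip the rear lug and push.

Request:
{"method": "servo_tool", "body": {
  "series": [
    [[0,0,0],[0.002,0.03,-0.2],0.6],
    [[0,0,0],[0.002,0.03,-0.36],0.6],
    [[0,0,0],[0.002,0.03,-0.405],0.6],
    [[0,0,0],[0.002,0.03,-0.405],0.6],
    [[0,0,0],[0.002,0.03,-0.405],1],
    [[0,0,0],[0.002,0.03,-0.405],1],
    [[0,0,0],[0.002,0.03,-0.405],1],
    [[0,0,0],[0.002,0.03,-0.405],1]
  ]
}}

```text
t: 9.95
position: [624.5, -134.6, 21.7]
eef_rot: [2.271, 2.169, 0.001]
wrist_force: [-1.9, 1.1, 7.0]
opening: 0.255
grip_force: 30.0
```

Request:
{"method": "servo_tool", "body": {
  "series": [
    [[0,0,0],[0.004,0.1,0],1],
    [[0,0,0],[0.009,0.2,0],1],
    [[0,0,0],[0.014,0.3,0],1],
    [[0,0,0],[0.018,0.4,0],1],
    [[0,0,0],[0.023,0.5,0],1],
    [[0,0,0],[0.025,0.55,0],1],
    [[0,0,0],[0.025,0.55,0],1]
  ]
}}

```text
t: 10.65
position: [627.7, -67.9, 21.7]
eef_rot: [2.271, 2.169, 0.002]
wrist_force: [0.2, 3.9, 5.4]
opening: 0.253
grip_force: 30.0
```

Request:
{"method": "servo_tool", "body": {
  "series": [
    [[0,0,0],[0,0,0],0.6],
    [[0,0,0],[0,0,0],0.6],
    [[0,0,0],[0,0,0.2],0.6],
    [[0,0,0],[0,0,0.6],0.6],
    [[0,0,0],[0,0,0.75],0.6],
    [[0,0,0],[0.01,0.2,0.75],0.6],
    [[0,0,0],[0.023,0.5,0.75],0.6],
    [[0,0,0],[0.023,0.5,0.75],0.6]
  ]
}}

```text
t: 11.45
position: [629.7, -5.9, 110.5]
eef_rot: [-2.27, -2.171, -0.001]
wrist_force: [0.2, -1.3, -0.6]
opening: 0.399
grip_force: 0.0
```

Run:
```python
from h import *
np.set_printoptions(precision=2,suppress=True)
s=state();im=grab_frame("wrist");cv2.imwrite("pics/w5.png",im[:,:,::-1]);print(s["t"],s["position"],yaw(s),s["opening"])
m=mask(im,(20,150,120),(35,255,255),(260,50,380,340));x,y,w,h=cv2.boundingRect(m);print("lug",x,y,w,h,wray(s,(x+w/2,y),44),wray(s,(x+w/2,y+h),44))
```

```text
11.45 [629.75  -5.89 110.51] (np.float64(-2.544680444917461), array([ 0.,  0., -1.])) 0.39874982090028543
lug 302 135 41 96 [634.06  69.72  44.  ] [631.6   12.74  44.  ]
```

View pics/w5.png

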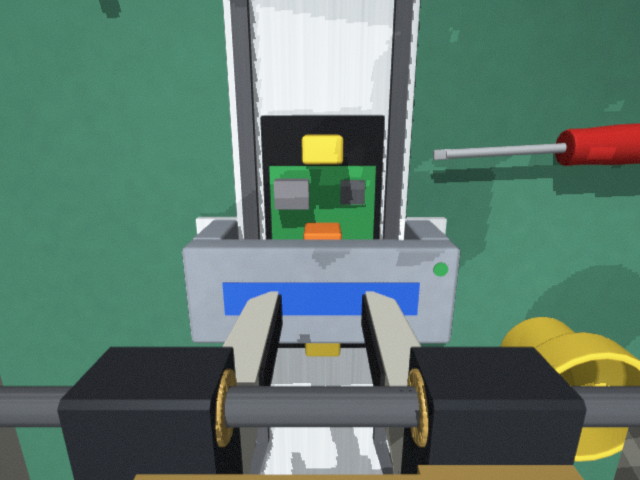

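The front lug is through the arch at (322,149), centred near y=62. I'll go over it, descend and grip.

Request:
{"method": "servo_tool", "body": {
  "series": [
    [[0,0,0],[0.013,0.28,0],0.6],
    [[0,0,0],[0.028,0.56,0],0.6],
    [[0,0,0],[0.028,0.56,-0.2],0.6],
    [[0,0,0],[0.028,0.56,-0.5],0.6],
    [[0,0,0],[0.028,0.56,-0.7],0.6],
    [[0,0,0],[0.028,0.56,-0.74],0.6],
    [[0,0,0],[0.028,0.56,-0.74],0.6]
  ]
}}

```text
t: 12.2
position: [633.0, 58.0, 21.4]
eef_rot: [-2.272, -2.168, 0.002]
wrist_force: [0.3, -0.0, 0.0]
opening: 0.401
grip_force: 0.0
```

Request:
{"method": "servo_tool", "body": {
  "series": [
    [[0,0,0],[0,0,0],1],
    [[0,0,0],[0,0,0],1],
    [[0,0,0],[0,0,0],1],
    [[0,0,0],[0,0,0],1]
  ]
}}

```text
t: 12.6
position: [633.9, 58.5, 23.3]
eef_rot: [2.271, 2.168, 0.002]
wrist_force: [-0.1, -2.6, 7.5]
opening: 0.257
grip_force: 30.0
```

Request:
{"method": "servo_tool", "body": {
  "series": [
    [[0,0,0],[0.005,0.12,0],1],
    [[0,0,0],[0.011,0.24,0],1],
    [[0,0,0],[0.016,0.36,0],1],
    [[0,0,0],[0.022,0.48,0],1],
    [[0,0,0],[0.027,0.6,0],1],
    [[0,0,0],[0.033,0.72,0],1],
    [[0,0,0],[0.038,0.82,0],1],
    [[0,0,0],[0.04,0.88,0],1],
    [[0,0,0],[0.04,0.88,0],1]
  ]
}}

```text
t: 13.5
position: [638.7, 165.4, 23.3]
eef_rot: [2.271, 2.17, 0.004]
wrist_force: [0.7, 4.2, 5.7]
opening: 0.255
grip_force: 30.0
```

Request:
{"method": "servo_tool", "body": {
  "series": [
    [[0,0,0],[0.001,0.02,0],1],
    [[0,0,0],[0.002,0.04,0],1],
    [[0,0,0],[0.003,0.055,0],1],
    [[0,0,0],[0.003,0.065,0],1],
    [[0,0,0],[0.003,0.065,0],1]
  ]
}}

```text
t: 14.0
position: [639.1, 171.9, 23.4]
eef_rot: [2.271, 2.168, 0.002]
wrist_force: [0.0, -2.8, 6.9]
opening: 0.255
grip_force: 30.0
```

Request:
{"method": "servo_tool", "body": {
  "series": [
    [[0,0,0],[0,0.015,0],1],
    [[0,0,0],[0.001,0.03,0],1],
    [[0,0,0],[0.001,0.03,0],1]
  ]
}}

```text
t: 14.3
position: [639.2, 173.7, 23.4]
eef_rot: [2.27, 2.167, -0.002]
wrist_force: [-1.9, -16.5, 11.5]
opening: 0.255
grip_force: 30.0
```

Request:
{"method": "servo_tool", "body": {
  "series": [
    [[0,0,0],[0,0.01,0],1],
    [[0,0,0],[0,0.01,0],1],
    [[0,0,0],[0,0.01,0],1]
  ]
}}

```text
t: 14.6
position: [639.2, 173.9, 23.6]
eef_rot: [2.27, 2.166, -0.003]
wrist_force: [-4.1, -24.6, 12.4]
opening: 0.258
grip_force: 30.0
```

Force rose to 25 N with no movement, after 115.4 mm of travel (115.6 expected), so the carrier is home. I'll ease off, release, lift and check.

Request:
{"method": "servo_tool", "body": {
  "series": [
    [[0,0,0],[0,-0.017,0],1],
    [[0,0,0],[0,-0.017,0],1],
    [[0,0,0],[0,-0.017,0],0.6],
    [[0,0,0],[0,-0.017,0],0.6],
    [[0,0,0],[0,-0.017,0],0.6],
    [[0,0,0],[0,-0.017,0.2],0.6],
    [[0,0,0],[0,-0.017,0.6],0.6],
    [[0,0,0],[0,-0.017,0.95],0.6]
  ]
}}

```text
t: 15.4
position: [638.1, 175.0, 137.2]
eef_rot: [-2.271, -2.17, 0.001]
wrist_force: [0.7, -0.9, 0.8]
opening: 0.398
grip_force: 0.0
```

Request:
{"method": "servo_tool", "body": {
  "series": [
    [[0,0,0],[-0.6,-0.5,0.4],0.6],
    [[0,0,0],[-0.6,-0.5,0.4],0.6],
    [[0,0,0],[-0.6,-0.5,0.4],0.6],
    [[0,0,0],[-0.6,-0.5,0.4],0.6]
  ]
}}

```text
t: 15.8
position: [566.3, 114.5, 184.9]
eef_rot: [2.272, 2.168, 0.003]
wrist_force: [-0.0, 0.2, 0.2]
opening: 0.399
grip_force: 0.0
```

Run:
```python
from h import *
np.set_printoptions(precision=2,suppress=True)
s=state();im=grab_frame("wrist");cv2.imwrite("pics/w6.png",im[:,:,::-1]);print(s["t"],s["position"],yaw(s),s["opening"])
```

```text
15.8 [566.35 114.53 184.87] (np.float64(-2.687166752041967), array([ 0.,  0., -1.])) 0.3993489218528821
```

View pics/w6.png

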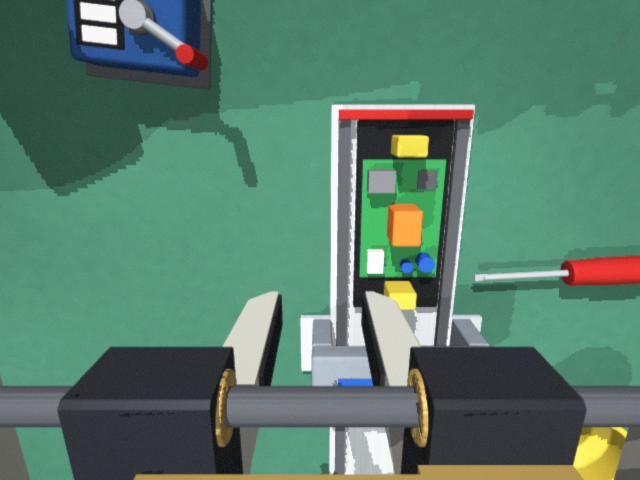

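The carrier rests against the red stop with no gap visible: stop row ~114, board edge right below it, board straight. The knob's top is near (184,55) and the pivot near (135,14). I'll measure both from the wrist and top views.

Run:
```python
from h import *
np.set_printoptions(precision=2,suppress=True)
s=state();im=cv2.imread("pics/w6.png")[:,:,::-1].copy()
m=mask(im,(0,150,60),(10,255,255),(160,30,230,90))|mask(im,(172,150,60),(180,255,255),(160,30,230,90))
c,r=blob(m);print(r,cv2.boundingRect(c))
p=np.argwhere(m>0)[:,::-1].astype(float);mu,V=p.mean(0),cv2.PCACompute(p,mean=None)[1];q=(p-mu)@V[0];w=np.ptp((p-mu)@V[1])
for e in(q.min()+w/2,q.max()-w/2): print("end",mu+V[0]*e,"z77",wray(s,mu+V[0]*e,77),"z50",wray(s,mu+V[0]*e,50))
h=cv2.HoughCircles(cv2.cvtColor(im,cv2.COLOR_RGB2GRAY)[0:50,100:170],cv2.HOUGH_GRADIENT,1,20,param1=80,param2=10,minRadius=9,maxRadius=22)
print(h);[print(wray(s,(100+a[0],a[1]),51)) for a in (h[0][:2] if h is not None else [])]
t=grab_frame("top");cv2.imwrite("pics/t6.png",t[:,:,::-1])
im=cv2.imread("pics/top0.png")[:,:,::-1].copy()
m=mask(im,(0,150,60),(10,255,255),(185,295,210,325));c,r=blob(m);b=cv2.boundingRect(c);print(b,[ray("top",(r[0][0],r[0][1]),z) for z in(77,60)])
h=cv2.HoughCircles(cv2.resize(cv2.cvtColor(im,cv2.COLOR_RGB2GRAY)[310:350,165:210],None,fx=4,fy=4,interpolation=2),cv2.HOUGH_GRADIENT,1,40,param1=80,param2=12,minRadius=12,maxRadius=30)
print(h);[print(ray("top",(165+a[0]/4-.375,310+a[1]/4-.375),51)) for a in(h[0][:2] if h is not None else [])]
```

```text
((191.6000213623047, 56.80000686645508), (33.98823165893555, 18.782970428466797), 26.56505012512207) (176, 44, 32, 26)
end [184.88  53.22] z77 [486.38 243.23  77.  ] z50 [478.06 247.75  50.  ]
end [198.2   60.65] z77 [494.2  238.57  77.  ] z50 [486.66 242.63  50.  ]
[[[35.5 11.5 16.9]
  [ 4.5 31.5 11.8]
  [39.5 36.5 11.1]]]
[448.96 274.53  51.  ]
[425.54 263.51  51.  ]
(192, 305, 11, 6) [array([485.54, 238.69,  77.  ]), array([485.98, 243.66,  60.  ])]
[[[ 70.5  77.5  17.7]
  [ 71.5 123.5  15.8]
  [ 29.5 118.5  23.3]
  [ 80.5  32.5  14.5]]]
[445.03 274.27  51.  ]
[422.98 273.06  51.  ]
```

Both views agree: knob at ~(486.3, 243), pivot at ~(447, 274.4), separation 50 mm. That puts rest at about -38° and the stop at about +19°, with the knob at ~(494, 291). I'll push it toward +y with closed fingers.

Request:
{"method": "servo_tool", "body": {
  "series": [
    [[0,0,0],[-0.32,0.4,0],1],
    [[0,0,0],[-0.64,0.8,-0.1],1],
    [[0,0,0],[-0.64,0.8,-0.2],1],
    [[0,0,0],[-0.64,0.8,-0.2],1],
    [[0,0,0],[-0.64,0.8,-0.2],1]
  ]
}}

```text
t: 16.4
position: [489.7, 211.5, 158.7]
eef_rot: [-2.27, -2.171, 0.003]
wrist_force: [-0.4, -0.4, 0.0]
opening: 0.027
grip_force: 0.0
```

Request:
{"method": "servo_tool", "body": {
  "series": [
    [[0,0,0],[0,0,-0.4],1],
    [[0,0,0],[0,0,-0.7],1],
    [[0,0,0],[0,0,-0.86],1],
    [[0,0,0],[0,0,-0.86],1],
    [[0,0,0],[0,0,-0.86],1]
  ]
}}

```text
t: 16.9
position: [490.5, 210.5, 57.2]
eef_rot: [2.273, 2.169, 0.0]
wrist_force: [-0.1, 0.1, 0.5]
opening: 0.002
grip_force: 0.0
```

Request:
{"method": "servo_tool", "body": {
  "series": [
    [[0,0,0],[0,0.1,0],1],
    [[0,0,0],[0,0.18,0],1],
    [[0,0,0],[0,0.26,0],1],
    [[0,0,0],[0,0.34,0],1],
    [[0,0,0],[0,0.42,0],1],
    [[0,0,0],[0,0.48,0],1],
    [[0,0,0],[0,0.5,0],1],
    [[0,0,0],[0,0.5,0],1]
  ]
}}

```text
t: 17.7
position: [489.4, 271.1, 56.5]
eef_rot: [-2.271, -2.17, 0.001]
wrist_force: [0.2, -2.4, 3.1]
opening: 0.002
grip_force: 1.2
```

Request:
{"method": "servo_tool", "body": {
  "series": [
    [[0,0,0],[0,0.02,0],1],
    [[0,0,0],[0,0.04,0],1],
    [[0,0,0],[0,0.055,0],1],
    [[0,0,0],[0,0.055,0],1]
  ]
}}

```text
t: 18.1
position: [489.3, 276.9, 56.2]
eef_rot: [2.272, 2.169, -0.003]
wrist_force: [-3.4, -7.5, 1.3]
opening: 0.005
grip_force: 4.0
```

Force is rising near the predicted stop, so I'll press a little further to make sure.

Request:
{"method": "servo_tool", "body": {
  "series": [
    [[0,0,0],[0,0.01,0],1],
    [[0,0,0],[0,0.02,0],1],
    [[0,0,0],[0,0.02,0],1]
  ]
}}

```text
t: 18.4
position: [489.2, 277.8, 56.1]
eef_rot: [2.271, 2.168, -0.007]
wrist_force: [-4.7, -21.0, 5.8]
opening: 0.003
grip_force: 10.3
```

Run:
```python
from h import *
s=state();t=grab_frame("wrist");u=grab_frame("side")
v=np.hstack([t[0:300,150:450],cv2.resize(u[170:245,190:265],None,fx=4,fy=4,interpolation=2)])
cv2.imwrite("pics/w7.png",v[:,:,::-1]);print(s["position"],s["wrist_force"])
```

```text
[489.17722597 277.84033018  56.06206965] [ -4.74547933 -20.957948     5.76140189]
```

View pics/w7.png

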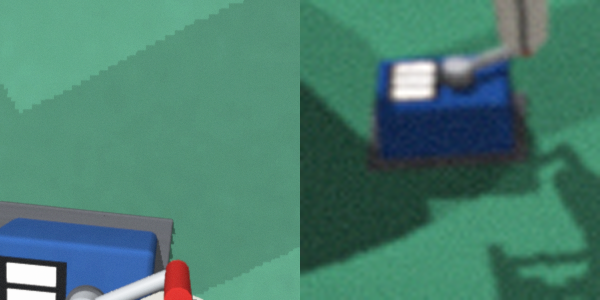

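The lever is hard against its stop: 21 N at y=277.8, as predicted, and the picture shows it swung anticlockwise. I'll back off and let it return.

Request:
{"method": "servo_tool", "body": {
  "series": [
    [[0,0,0],[0,-0.1,0],1],
    [[0,0,0],[0,-0.25,0],1],
    [[0,0,0],[0,-0.4,0],1],
    [[0,0,0],[0,-0.55,0],1],
    [[0,0,0],[0,-0.7,0],1],
    [[0,0,0],[0,-0.7,0.3],1],
    [[0,0,0],[0,-0.7,0.6],1],
    [[0,0,0],[0,-0.7,0.9],1],
    [[0,0,0],[0,-0.7,0.9],1]
  ]
}}

```text
t: 19.4
position: [491.3, 195.7, 169.9]
eef_rot: [2.271, 2.167, 0.011]
wrist_force: [0.0, 1.1, -0.2]
opening: 0.003
grip_force: 0.0
```

Request:
{"method": "servo_tool", "body": {
  "series": [
    [[0,0,0],[-0.4,-0.9,0.5],1],
    [[0,0,0],[-0.4,-0.9,0.5],1],
    [[0,0,0],[-0.4,-0.9,0.5],1],
    [[0,0,0],[-0.4,-0.9,0.5],1],
    [[0,0,0],[-0.4,-0.9,0.5],1]
  ]
}}

```text
t: 19.9
position: [441.6, 87.3, 224.2]
eef_rot: [2.274, 2.168, 0.002]
wrist_force: [0.6, 0.7, -0.6]
opening: 0.003
grip_force: 0.0
```

Run:
```python
from h import *
s=state();t=grab_frame("top");print(s["t"],s["position"])
cv2.imwrite("pics/t8.png",cv2.resize(t[110:370,150:510],None,fx=2.2,fy=2.2,interpolation=2)[:,:,::-1])
```

```text
19.9 [441.61999704  87.31341437 224.22908854]
```

View pics/t8.png

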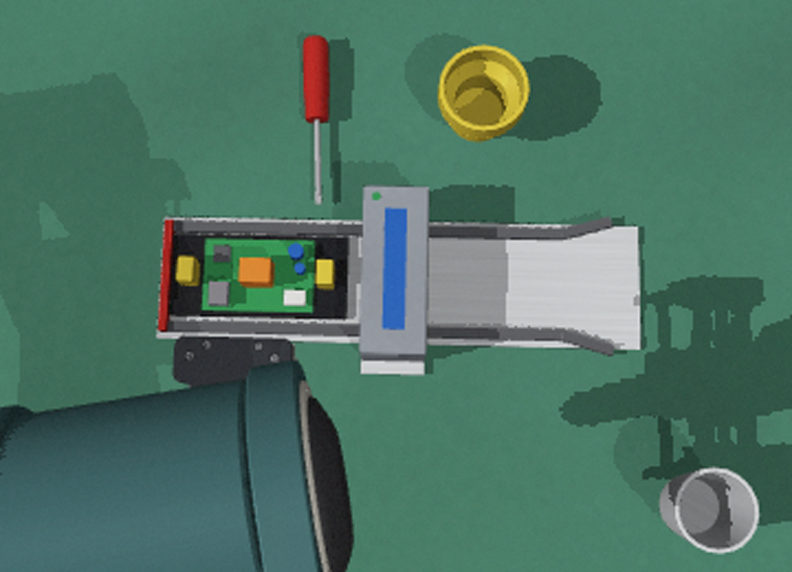

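The carrier is flat and home against the red stop at (165,275), and the bystanders haven't moved. Before handing in I'll check numerically from the side camera that the lever is back at rest.

Run:
```python
from h import *
a=cv2.imread("pics/side0.png")[:,:,::-1].copy();b=grab_frame("side")
for im in(a,b):
    m=mask(im,(0,120,70),(10,255,255),(225,170,265,215))|mask(im,(172,120,70),(180,255,255),(225,170,265,215));p=np.argwhere(m>0);print(len(p),p.mean(0) if len(p) else None)
s=state();print(s["joint_vel"].round(3),s["t"])
if len(p) and abs(p.mean(0)-np.argwhere(mask(a,(0,120,70),(10,255,255),(225,170,265,215))>0).mean(0)).max()<1: print(job_done())
```

```text
55 [186.29090909 245.72727273]
53 [186.62264151 245.90566038]
[ 0.012  0.011 -0.003 -0.002  0.004  0.   ] 20.0
the job is handed in; nothing more can be done
None
```

The carrier is home against the red stop, the lever was swung to its stop and has sprung back, the tin, screwdriver and housing are unmoved in the last top view, and the job was handed in at about 20 s; the verdict was not shown.

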